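# Run a printing sled through the table press

### The arm

A 6-joint arm with a two-finger parallel gripper is mounted at the origin on the work surface. World frame = base frame: x ahead of the robot, y to its left, z up, the work surface at z = 0. Lengths are in m, angles in rad, forces in N, time in s.
With the tool pointing down it reaches from about 0.225 to 0.725 m from the base axis. Payload 3.1 kg.
Tool frame: the origin (TCP) lies at the centre of the arm's flange, where the gripper is bolted on; the fingertips stand 173 mm ahead of it and the grasp point (between the pads) lies 155 mm ahead of it (ctrl.tcp_to_tips is the distance from the TCP to the fingertips, in m); y points along the fingers, x is the direction in which the jaws open and shut, and the axes are right-handed (so a half turn about y gives the same grasp; the last joint's range is limited). The gripper opens to 85 mm and grips with 20 to 120 N. Pads are 22 mm wide; open, the fingers measure 114 mm over their backs; the gripper's body (76 mm by 85 mm) begins 54 mm behind the grasp point. The pads swing forward as they close: fully open they stand 13 mm farther back than shut.
Start: joints at [-1.263, 0.048, 0.099, 1.622, 0, 1.443], TCP at [0.222, -0.476, 0.405] pointing down, gripper open.
Joint ranges: [-2.91, 2.91], [-0.99, 1.94], [-1.21, 1.42], [-2.12, 2.29], [-1.49, 1.47], [-3.14, 3.14]. Speed limits (rad/s): [2.79, 2.79, 3.14, 3.14, 3.14, 3.14].

### API

Orientations are given as a 3x3 rotation matrix whose columns are the frame's x, y, z axes.
In Python, from cell import ctrl, get_image, job gives the robot as it stands.
- The arm moves only by the tool jog_arm, never from a script. Its argument "rows" is text: rows parted by semicolons, each of 7 numbers parted by spaces: the shift along the world's x, y, z in mm, then the turn, a rotation vector about the world's x, y, z in degrees, then the finger opening in mm, from 0 to 85.4. In form: dx dy dz ax ay az jaw; .... A call has 1 to 12 rows; each row is the pose to reach, as a shift and turn from the pose commanded when the call began; what a row does not reach only later rows make up. A row lasts 1/12 s, in which the tool goes at most 41.7 mm and 7.16 degrees, less where a joint would pass 70% of its speed; a pose out of reach is approached as far as the arm can. A call with a gripper value outside its range is refused whole. The fingers move at their own pace and stop on an object; "force" is the grip in N (left out, the last holds). Time passes only in rows, so rows that repeat a pose let the fingers close. It gives the time, the measured TCP pose, the force and the opening at its end, in the units of the state.
- ctrl.get_obs(): the state, without advancing time (a new reading comes with each control period).
- get_image(name): name is "side" or "top" or "wrist"; returns a dict with "color" (400x640x3 uint8, red, green, blue), "K" (3x3 intrinsics, pixels), "R" (3x3) and "t" (3): a world point X has camera coordinates R X + t; the wrist camera has in their place "T_tool_cam" (4x4, takes a point from camera to tool coordinates, whose origin is the TCP and whose axes are the tool frame's). Camera axes: x right, y down, z forward; pixel columns grow to the right and rows downward; lengths in m; the calibration is good to about 2 mm. The wrist camera is an equidistant fisheye: a pixel r from the principal point sees the ray r / f radians off the axis. A picture is of the moment at which its call begins: read the wrist's pose just before it. There is no depth.
- job.finish_job(): hands the job in, once; it reports no verdict.
The state is a dict: "time_s": time; "joint_pos": joint angles; "joint_vel": joint speeds; "effort": joint torques, N m; "tool_pos": TCP position; "orientation": TCP orientation; "force": force on the tool from outside, world axes, zero at the start; "ft_torque": the same for the moment, N m; "gripper_width": finger opening in m.
Only numpy, scipy, OpenCV 4.12 (cv2) and the standard library are available. Lean on these libraries where they do the work, as an engineer would, in place of code of your own. Each camera call takes 0.05 s, during which the arm holds its last target. There are 200 camera calls.

### The job

Lay the orange printing sled flat on the feed side of the little blue press (the side with the yellow splayed guides and arrowheads) and push it, dark steel end first, under the roller until that end sticks out at the other side; let go, take it by the steel end and draw it on under the roller until it is completely clear of the press frame. Leave it lying flat, about in line, on the delivery side of the press's grey deck, let go of, and do not disturb the blue sled or the other things on the table.

Things in the scene. Friction and masses are not known exactly. Their poses are not given: they have to be found in the camera images.
- press: Table press, fixed (place and yaw vary). Origin on the table under the middle of the roller; own z up, own +y = direction of travel (feed side -y, delivery side +y), own x across. Flat grey deck, 94 wide, top face 12 above the table, from y = -215 to +220; two yellow arrowheads painted on the feed side point along the travel.
- press_mouth (a point): Middle of the deck's top where the press frame begins on the feed side (y = -22 from the press origin, 12 up; axes as the press). Two blue cheeks, 44 long (y -22 to +22), with a yellow bar over them, 74 high in all; inner faces at x = +-30, outer +-44. Two low yellow splayed guides (30 high) reach back to y = -48 and widen the mouth from 60 to about 80.
- press_exit (a point): Middle of the deck's top where the press frame ends on the delivery side (y = +22 from the press origin, 12 up; axes as the press). No guides here.
- roller (a joint): Lift of the black rubber roller (36 diameter, across the travel at y = 0 between the cheeks, free to turn), m: 0 at rest with its underside 22 above the deck, 0.002 with the sled under it, at most 0.008. Its weight and a spring press down with about 8 N; the sled's end lifts it when pushed on with some 5 N. A hand disc, 48 diameter, on its +x end reaches out to x = 60.
- sled_mid (a point): Centre (half-way up) of the loose orange sled: wooden block 54 wide (own x), 170 long (own y), 24 thick (z), 220 g, orange plate on top, dark steel end 24 long at own +y, which goes first. Starts flat on the table left or right of the press, dark steel end roughly towards the robot (world -x). 3 mm to spare each side between the cheeks; grippers do not fit under the roller.
- sled_nose (a point): Middle of the orange sled's dark steel end face, half-way up: 85 from the centre along own +y.
- sled_tail (a point): Middle of the orange sled's other (plain wood) end face, half-way up: 85 from the centre along own -y.
- blue_sled_mid (a point): Centre of the other sled, same shape and size but with a blue plate; it lies flat on the table on the opposite side of the press. Leave it.
- stamp: Bystander, leave it: small wooden hand stamp, block 45 x 30 x 22 with a turned knob, 52 tall (mm). Origin at the centre of its underside.
- ink_pad: Bystander, leave it: flat black ink pad with five coloured stripes, 55 x 75 x 14 (mm). Origin at the centre of its underside.
- paper_tube: Bystander, leave it: cardboard tube standing upright, 44 diameter, 100 tall (mm). Origin at the centre of its underside.
- pencil_cup: Bystander, leave it: clear cup of coloured pencils, 72 diameter, 140 tall (mm). Origin at the centre of its underside.
- ink_jar: Bystander, leave it: small ink jar with a red cap, 54 diameter, 60 tall (mm). Origin at the centre of its underside.
- brayer: Bystander, leave it: hand ink roller lying down, black roller 70 long, wooden handle (mm). Origin at the centre of its underside.
- sled: The same orange sled; origin at the middle of its underside, axes as for sled_mid.

How it is judged:
By the outcome, as a careful person would: the job done as asked, in the order asked, and still so for the second after the job is handed in, with the robot touching nothing.
It also fails if it takes over 72 s, if anything falls off the work surface, if the arm or the gripper's body presses on something with over 40 N, if the wrist force passes 120 N, or if a joint passes its speed limit or range.

## Working session

There is one attempt and no reset: what is moved stays moved. The work goes in short steps, Python scripts to look and compute and a tool call to move; the robot and the scene stay as the last step left them, time stands still between calls to the robot, and variables do not carry over. Pictures are saved under pics/ and viewed, about 8 in all and at most 12, crops included, and the job is handed in when it is done.

Besides the shell and the picture viewer there is one more tool, called after ">>>" by a JSON object that holds its "method" and its "body". jog_arm: Moves the arm, as the interface text tells. Its arguments: {"type":"object","properties":{"rows":{"type":"string"},"force":{"type":"number"}},"required":["rows"]}

```bash
ls; mkdir -p pics; python3 - <<'E'
from cell import ctrl,get_image
import cv2,numpy as np
o=ctrl.get_obs();print(o['time_s'],o['tool_pos'],o['orientation'],o['force'],o['gripper_width'])
for n in ('top','side'):
    d=get_image(n);cv2.imwrite(f'pics/{n}0.png',d['color'][:,:,::-1]);print(n,d['K'].tolist(),d['R'].tolist(),d['t'])
E
```

```text
pics
0.0 [ 0.22154549 -0.47574019  0.40352338] [[ 4.22146955e-01 -7.00804304e-04  9.06527141e-01]
 [-9.06524507e-01  2.20526991e-03  4.22147433e-01]
 [-2.29497976e-03 -9.99997323e-01  2.95651698e-04]] [0.15790344 0.12028038 0.1148798 ] 0.08511846985489896
top [[382.042799020105, 0.0, 317.5708549088124], [0.0, 382.042799020105, 199.629567381664], [0.0, 0.0, 1.0]] [[0.015188324768275977, -0.9996520319117127, -0.021566870090888125], [-0.9875471484731448, -0.011619525156033698, -0.15689364607181586], [0.15658845530016993, 0.023681252710364992, -0.9873799947015205]] [-4.30782806e-04  5.53264165e-01  1.02100613e+00]
side [[415.9166723271762, 0.0, 321.60735257888877], [0.0, 415.9166723271762, 200.41305419882795], [0.0, 0.0, 1.0]] [[-0.9893139181844619, -0.14580086708409792, -0.000280078619013164], [-0.07679125024512155, 0.5226886315102156, -0.849058124262273], [0.12393980463232442, -0.8399635120929381, -0.5282993689000565]] [0.57801246 0.10903492 1.07248899]
```

View pics/top0.png

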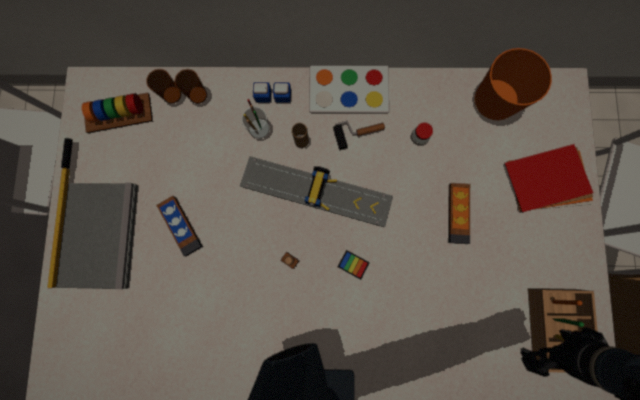

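View pics/side0.png

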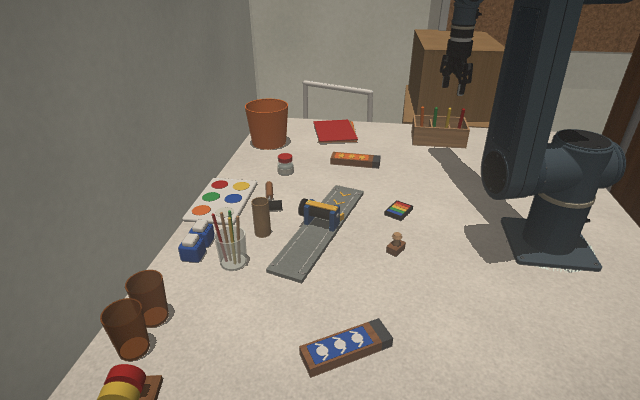

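The orange sled is at top-view (459,213), steel end down towards the robot. The press spans (247,172) to (389,210), with the feed end on the right (world -y) and the roller at (318,187).

```bash
cat > h.py <<'E'
import numpy as np,cv2
from cell import ctrl,get_image
def back(d,px,z):
    px=np.atleast_2d(px).astype(float)
    r=np.c_[px,np.ones(len(px))]@np.linalg.inv(d['K']).T
    R,t=np.array(d['R']),np.array(d['t']); c=-R.T@t; w=r@R
    return c+w*((z-c[2])/w[:,2])[:,None]
def proj(d,X):
    X=np.atleast_2d(X);p=(X@np.array(d['R']).T+d['t'])@np.array(d['K']).T
    return p[:,:2]/p[:,2:]
def wproj(d,o,X):
    """world -> fisheye pixels"""
    T=np.array(d['T_tool_cam']);X=np.atleast_2d(X)
    tool=(X-o['tool_pos'])@np.array(o['orientation'])
    c=(tool-T[:3,3])@T[:3,:3]
    th=np.arctan2(np.hypot(c[:,0],c[:,1]),c[:,2]);ph=np.arctan2(c[:,1],c[:,0]);K=np.array(d['K'])
    return np.c_[K[0,2]+K[0,0]*th*np.cos(ph),K[1,2]+K[1,1]*th*np.sin(ph)]
def wback(d,o,px,z):
    T=np.array(d['T_tool_cam']);K=np.array(d['K']);px=np.atleast_2d(px).astype(float)
    u=(px-K[:2,2])/[K[0,0],K[1,1]];th=np.linalg.norm(u,axis=1)
    r=np.c_[u*(np.sin(th)/th)[:,None],np.cos(th)]
    R=np.array(o['orientation']);w=r@T[:3,:3].T@R.T;c=R@T[:3,3]+o['tool_pos']
    return c+w*((z-c[2])/w[:,2])[:,None]
E
python3 - <<'E'
from h import *
d=get_image('top');im=d['color'].astype(int);hsv=cv2.cvtColor(d['color'],cv2.COLOR_RGB2HSV)
def big(m,x0,x1,y0,y1):
    k=np.zeros(m.shape,np.uint8);k[y0:y1,x0:x1]=m[y0:y1,x0:x1];
    n,l,s,c=cv2.connectedComponentsWithStats(k);i=1+np.argmax(s[1:,4]);return (l==i),s[i]
print('deck',hsv[175,280],hsv[205,345],'table',hsv[240,300],'wood',hsv[190,452],hsv[238,459],hsv[200,459])
V=hsv[...,2]; t=V[240,300]
m=(V<t-45)
a,s=big(m,230,400,150,235);print(s)
b,s2=big((V<t-45)|(hsv[...,1]>90),435,485,170,255);print(s2)
for k,z in((a,.012),(b,.024)):
    pts=np.argwhere(k)[:,::-1];w=back(d,pts,z)
    r=cv2.minAreaRect((w[:,:2]*1000).astype(np.float32));print(r,cv2.boxPoints(r))
v=cv2.resize(d['color'][140:260,230:490],None,fx=3,fy=3,interpolation=cv2.INTER_CUBIC);cv2.imwrite('pics/crop1.png',np.clip(v[:,:,::-1]*1.3,0,255))
E
```

```text
deck [20 22 71] [26 25 72] table [ 17  40 126] wood [ 12 191  87] [ 0 14 37] [ 12 208 124]
[ 241  158  151   69 4221]
[ 448  183   22   61 1311]
((596.2704467773438, 10.683822631835938), (429.06829833984375, 120.85528564453125), 74.64056396484375) [[ 481.1767  -180.18217]
 [ 597.7154  -212.19353]
 [ 711.3642   201.54982]
 [ 594.8255   233.56117]]
((523.7091674804688, -387.66259765625), (58.67148208618164, 170.16217041015625), 87.3400650024414) [[ 437.35834 -413.0183 ]
 [ 607.3372  -420.91516]
 [ 610.06    -362.3069 ]
 [ 440.08112 -354.41003]][ WARN:0@0.548] global loadsave.cpp:1063 imwrite_ Unsupported depth image for selected encoder is fallbacked to CV_8U.
```

View pics/crop1.png

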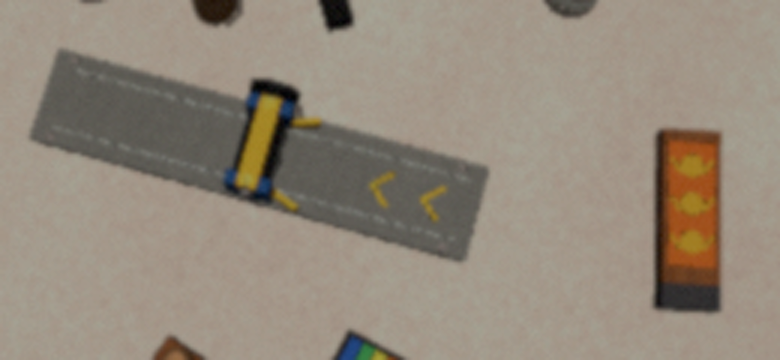

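```bash
python3 - <<'E'
from h import *
from scipy.optimize import least_squares
d=get_image('top')
c=lambda p:np.array(p)/3.+[230,140]-1/3
def fit(P,M,x0):
    def f(q):
        a=q[2];R=np.array([[np.cos(a),-np.sin(a)],[np.sin(a),np.cos(a)]])
        return (proj(d,np.c_[M[:,:2]@R.T+q[:2],M[:,2]])-P).ravel()
    r=least_squares(f,x0);print(r.x,np.degrees(r.x[2]),r.fun.round(1));return r.x
M=np.array([[47,-215,12],[-47,-215,12],[47,220,12],[-47,220,12]])/1000
fit(c([[487,167],[464,261],[62,50],[31,138]]),M,[.59,.01,-.2])
# sled top corners: own +x right of travel
S=np.array([[27,85,24],[-27,85,24],[27,-85,24],[-27,-85,24]])/1000
# nose end at bottom of image
fit(c([[664,308],[720,310],[664,132],[719,132]]),S,[.524,-.388,1.5])
print(ctrl.tcp_to_tips)
E
```

```text
[ 0.58384631  0.01099401 -0.26560704] -15.21816261455115 [ 1.3  0.2  0.7  0.4 -1.3 -0.8 -0.8  0.1]
[ 0.52376045 -0.39271252  1.53285576] 87.82616582063861 [-0.5  0.4  0.6  0.8 -0.5 -1.1  0.4 -0.2]
0.1734
```

>>> {"method": "jog_arm", "body": {"rows": "302 84 -30 0 0 80 85;302 84 -30 0 0 80 85;302 84 -30 0 0 80 85;302 84 -30 0 0 80 85;302 84 -30 0 0 80 85;302 84 -30 0 0 80 85;302 84 -30 0 0 80 85;302 84 -30 0 0 80 85;302 84 -30 0 0 80 85;302 84 -30 0 0 80 85;302 84 -30 0 0 80 85;302 84 -30 0 0 80 85"}}

```text
time_s: 1.2
tool_pos: [0.524, -0.3917, 0.3739]
orientation: [[0.965, -0.001, -0.262], [0.262, 0.001, 0.965], [-0.001, -1.0, 0.001]]
force: [-0.4, 0.0, -0.3]
gripper_width: 0.0852
```

>>> {"method": "jog_arm", "body": {"rows": "0 0 -40 0 0 72.8 85;0 0 -40 0 0 72.8 85;0 0 -40 0 0 72.8 85;0 0 -40 0 0 72.8 85;0 0 -40 0 0 72.8 85;0 0 -40 0 0 72.8 85;0 0 -40 0 0 72.8 85;0 0 -40 0 0 72.8 85;0 0 -40 0 0 72.8 85;0 0 -40 0 0 72.8 85;0 0 -40 0 0 72.8 85;0 0 -40 0 0 72.8 85"}}

```text
time_s: 2.2
tool_pos: [0.5234, -0.392, 0.3345]
orientation: [[0.043, -0.0, -0.999], [0.999, 0.0, 0.043], [0.0, -1.0, 0.0]]
force: [-0.3, -0.2, -0.6]
gripper_width: 0.0848
```

```bash
python3 - <<'E'
from h import *
o=ctrl.get_obs();d=get_image('wrist');print(o['time_s'],o['tool_pos'],o['orientation'].round(4),d['K'],d['T_tool_cam'])
S=np.array([[27,85],[-27,85],[-27,-85],[27,-85]])/1000;a=1.53286;R=np.array([[np.cos(a),-np.sin(a)],[np.sin(a),np.cos(a)]])
p=wproj(d,o,np.c_[S@R.T+[.52376,-.3927],np.full(4,.024)]);print(p.round())
im=d['color'][:,:,::-1].copy();cv2.polylines(im,[p.round().astype(int)],True,(0,255,0),1);cv2.imwrite('pics/w1.png',im)
E
```

```text
2.2 [ 0.52342643 -0.39203129  0.33453459] [[ 4.280e-02 -2.000e-04 -9.991e-01]
 [ 9.991e-01  3.000e-04  4.280e-02]
 [ 3.000e-04 -1.000e+00  2.000e-04]] [[309.70691629   0.         313.14171535]
 [  0.         309.70691629 199.33906818]
 [  0.           0.           1.        ]] [[ 9.99999921e-01  2.92614381e-04  2.70500216e-04 -2.88960994e-04]
 [-1.61318664e-04 -3.23436422e-01  9.46249890e-01  3.15494767e-02]
 [ 3.64375948e-04 -9.46249859e-01 -3.23436349e-01  8.43014336e-02]
 [ 0.00000000e+00  0.00000000e+00  0.00000000e+00  1.00000000e+00]]
[[343.  97.]
 [282.  98.]
 [287. 267.]
 [339. 266.]]
```

View pics/w1.png

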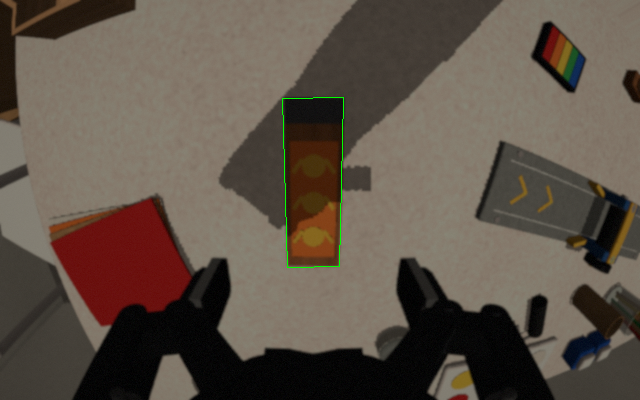

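The overlay of the estimated sled pose matches the wrist image (steel end at (313,98), tail at (313,266)), so I'm grasping.

>>> {"method": "jog_arm", "body": {"rows": "0 0 -40 0 0 0 85;0 0 -80 0 0 0 85;0 0 -120 0 0 0 85;0 0 -142 0 0 0 85;0 0 -153 0 0 0 85;0 0 -153 0 0 0 85;0 0 -153 0 0 0 40;0 0 -153 0 0 0 40;0 0 -153 0 0 0 40;0 0 -153 0 0 0 40;0 0 -153 0 0 0 40;0 0 -153 0 0 0 40", "force": 70}}

```text
time_s: 3.25
tool_pos: [0.5249, -0.3931, 0.1858]
orientation: [[0.039, 0.005, -0.999], [0.999, -0.005, 0.039], [-0.004, -1.0, -0.006]]
force: [0.4, -0.2, 6.0]
gripper_width: 0.0516
```

>>> {"method": "jog_arm", "body": {"rows": "0 0 0 0 0 0 40;0 0 0 0 0 0 40;0 0 20 0 0 0 40;0 0 50 0 0 0 40;0 0 80 0 0 0 40;0 0 80 0 0 0 40"}}

```text
time_s: 3.75
tool_pos: [0.5254, -0.3936, 0.2704]
orientation: [[0.039, 0.01, -0.999], [0.999, -0.009, 0.039], [-0.009, -1.0, -0.01]]
force: [1.6, -0.5, 0.4]
gripper_width: 0.0517
```

```bash
python3 - <<'E'
from h import *
d=get_image('wrist');o=ctrl.get_obs();print(o['time_s'],o['tool_pos'],o['orientation'].round(4),o['force'],o['gripper_width'],o['joint_vel'].round(3))
cv2.imwrite('pics/w2.png',d['color'][:,:,::-1])
E
```

```text
3.8 [ 0.52507838 -0.3932792   0.26760202] [[ 0.0391  0.0079 -0.9992]
 [ 0.9992 -0.0074  0.039 ]
 [-0.0071 -0.9999 -0.0082]] [ 0.7561545   0.65154108 -2.61103317] 0.051684053243836806 [-0.001  0.038 -0.077 -0.019 -0.     0.001]
```

View pics/w2.png

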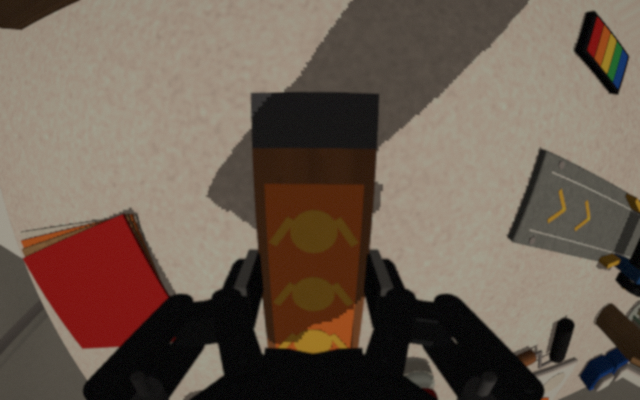

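The sled is held: steel end at (250–378, 93), level and centred between the jaws. Carrying it over to the feed side.

>>> {"method": "jog_arm", "body": {"rows": "0 0 20 0 0 0 40;5 40 25 0 0 -7 40;10 80 25 0 0 -14 40;14 120 25 0 0 -21 40;14 150 25 0 0 -28 40;14 180 25 0 0 -35 40;14 200 25 0 0 -42 40;14 220 25 0 0 -49 40;14 230 25 0 0 -56 40;14 240 25 0 0 -63 40;14 240 25 0 0 -70 40;14 240 25 0 0 -77 40"}}

```text
time_s: 4.8
tool_pos: [0.5371, -0.1508, 0.285]
orientation: [[0.983, -0.003, -0.182], [0.182, 0.001, 0.983], [-0.002, -1.0, 0.001]]
force: [0.3, 0.2, -2.0]
gripper_width: 0.0516
```

>>> {"method": "jog_arm", "body": {"rows": "0 0 0 0 0 -7 40;0 0 0 0 0 -14 40;0 0 0 0 0 -20 40;0 0 0 0 0 -24 40;0 0 0 0 0 -26 40;0 0 0 0 0 -26 40;0 0 0 0 0 -26 40;0 0 0 0 0 -26 40"}}

```text
time_s: 5.47
tool_pos: [0.5373, -0.1518, 0.2858]
orientation: [[0.965, -0.001, 0.262], [-0.262, 0.001, 0.965], [-0.001, -1.0, 0.0]]
force: [-0.5, 0.4, -2.1]
gripper_width: 0.0518
```

```bash
python3 - <<'E'
from h import *
d=get_image('wrist');o=ctrl.get_obs();print(o['time_s'],o['tool_pos'],o['orientation'].round(4),o['force'],o['gripper_width'],o['joint_vel'].round(3),o['joint_pos'])
a=np.radians(-15.218);R=np.array([[np.cos(a),-np.sin(a)],[np.sin(a),np.cos(a)]])
im=d['color'][:,:,::-1].copy()
for q in ([[-47,-215,12],[47,-215,12],[47,220,12],[-47,220,12]],[[-30,-22,74],[30,-22,74],[30,22,74],[-30,22,74]]):
    M=np.array(q)/1000;p=wproj(d,o,np.c_[M[:,:2]@R.T+[.58385,.01099],M[:,2]]);print(p.round());cv2.polylines(im,[p.round().astype(int)],True,(0,255,0),1)
cv2.imwrite('pics/w3.png',im)
cv2.imwrite('pics/w3raw.png',d['color'][:,:,::-1])
E
```

```text
5.5167 [ 0.53740681 -0.1518557   0.28605005] [[ 9.650e-01 -1.000e-03  2.621e-01]
 [-2.621e-01  4.000e-04  9.650e-01]
 [-1.000e-03 -1.000e+00  1.000e-04]] [-0.37563284 -0.37095357 -1.69689666] 0.05198286845114929 [-0.    -0.004  0.008  0.     0.001  0.004] [-3.95466871e-01  1.41451524e-01 -3.63354820e-02  1.39405530e+00
 -3.44619599e-05  1.44054865e+00]
[[ 264.  248.]
 [ 369.  248.]
 [ 365. -179.]
 [ 268. -180.]]
[[267.  -7.]
 [370.  -6.]
 [368. -68.]
 [268. -68.]]
```

View pics/w3.png

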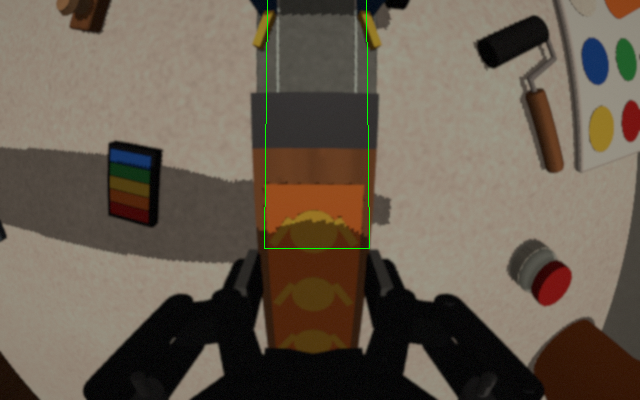

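The wrist view shows the deck's feed end between columns 257 and 378 at row 70, the guide tips at (262,45) and (376,45), and the sled nose at 251–378 in row 93. I'll turn that into offsets.

```bash
python3 - <<'E'
from h import *
d=get_image('wrist');o=ctrl.get_obs()
a=np.radians(-15.218);R=np.array([[np.cos(a),-np.sin(a)],[np.sin(a),np.cos(a)]])
g=cv2.cvtColor(d['color'],cv2.COLOR_RGB2GRAY).astype(float)
gg=np.abs(np.gradient(cv2.GaussianBlur(g,(3,3),0),axis=1))
def edge(r,lo,hi):
    s=gg[r-1:r+2,lo:hi].mean(0);return lo+(s*np.arange(len(s))).sum()/s.sum() if 0 else lo+np.argmax(s)
pf=lambda w:((w[:,:2]-[.58385,.01099])@R*1000).round(1)
for r in (55,62,70,78,86):
    e=[edge(r,246,268),edge(r,366,390)];w=wback(d,o,[[e[0],r],[e[1],r]],.012);print(r,e,pf(w).tolist())
zt=o['tool_pos'][2]-.186+.024
for r in (98,110,125,140): 
    e=[edge(r,242,264),edge(r,366,388)];w=wback(d,o,[[e[0],r],[e[1],r]],zt);print('sled',r,e,pf(w).tolist())
print('nose',pf(wback(d,o,[[313,93]],zt)),'tcp',pf(o['tool_pos'][None]))
E
```

```text
55 [np.int64(256), np.int64(376)] [[-47.1, -51.7], [45.5, -51.4]]
62 [np.int64(256), np.int64(376)] [[-47.1, -57.3], [45.6, -57.0]]
70 [np.int64(256), np.int64(376)] [[-47.2, -63.8], [45.6, -63.5]]
78 [np.int64(256), np.int64(376)] [[-47.2, -70.1], [45.7, -69.8]]
86 [np.int64(256), np.int64(376)] [[-47.3, -76.5], [45.8, -76.2]]
sled 98 [np.int64(250), np.int64(378)] [[-29.3, -85.9], [24.4, -85.9]]
sled 110 [np.int64(251), np.int64(378)] [[-29.0, -91.1], [24.5, -91.0]]
sled 125 [np.int64(251), np.int64(377)] [[-29.2, -97.5], [24.3, -97.5]]
sled 140 [np.int64(252), np.int64(377)] [[-29.0, -104.0], [24.5, -103.9]]
nose [[ -2.9 -84.4]] tcp [[  -2.  -169.3]]
```

>>> {"method": "jog_arm", "body": {"rows": "7 22 -10 0 0 0 40;13.4 43 -25 0 0 0 40;13.4 43 -50 0 0 0 40;13.4 43 -70 0 0 0 40;13.4 43 -80 0 0 0 40;13.4 43 -84 0 0 0 40;13.4 43 -86 0 0 0 40;13.4 43 -87 0 0 0 40;13.4 43 -87 0 0 0 40"}}

```text
time_s: 6.32
tool_pos: [0.5516, -0.1094, 0.2011]
orientation: [[0.965, 0.002, 0.263], [-0.263, -0.001, 0.965], [0.002, -1.0, -0.0]]
force: [1.1, -0.1, -2.3]
gripper_width: 0.0519
```

>>> {"method": "jog_arm", "body": {"rows": "0 0 -1 0 0 0 40;0 0 -2 0 0 0 40;0 0 -3 0 0 0 40;0 0 -3 0 0 0 40"}}

```text
time_s: 6.65
tool_pos: [0.5515, -0.1092, 0.1979]
orientation: [[0.965, 0.002, 0.263], [-0.263, -0.001, 0.965], [0.002, -1.0, -0.0]]
force: [-0.5, 0.5, 1.9]
gripper_width: 0.0519
```

>>> {"method": "jog_arm", "body": {"rows": "0 0 1 0 0 0 85;0 0 1 0 0 0 85;0 0 1 0 0 0 85;0 0 1 0 0 0 85;0 0 1 0 0 0 85;-9 -33 2 0 0 0 85;-18.4 -67.5 2 0 0 0 85;-18.4 -67.5 2 0 0 0 85;-18.4 -67.5 2 0 0 0 85"}}

```text
time_s: 7.4
tool_pos: [0.5322, -0.1779, 0.1987]
orientation: [[0.964, 0.0, 0.266], [-0.266, 0.0, 0.964], [0.0, -1.0, 0.0]]
force: [0.2, 0.5, 0.8]
gripper_width: 0.0849
```

```bash
python3 - <<'E'
from h import *
d=get_image('wrist');o=ctrl.get_obs();print(o['time_s'],o['tool_pos'],o['force'],o['gripper_width'])
a=np.radians(-15.218);R=np.array([[np.cos(a),-np.sin(a)],[np.sin(a),np.cos(a)]])
print(((o['tool_pos'][:2]-[.58385,.01099])@R*1000).round(1))
cv2.imwrite('pics/w4.png',d['color'][:,:,::-1])
E
```

```text
7.45 [ 0.5324089  -0.17692716  0.19863214] [1.26087094 0.57990528 0.95181957] 0.08502296669258169
[  -0.3 -194.8]
```

View pics/w4.png

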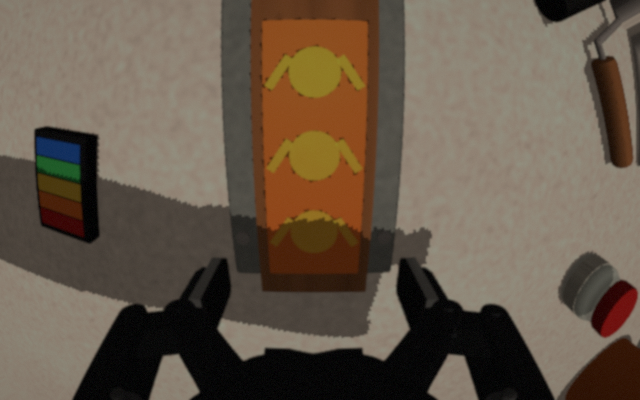

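The sled lies on the deck in line, tail edge at row ~290 between the open fingers. Regripping near the tail.

>>> {"method": "jog_arm", "body": {"rows": "0 0 0 0 0 0 40;0 0 0 0 0 0 40;0 0 0 0 0 0 40;0 0 0 0 0 0 40;0 0 0 0 0 0 40;0 0 0 0 0 0 40;0 0 0 0 0 0 40"}}

```text
time_s: 8.03
tool_pos: [0.533, -0.1759, 0.1992]
orientation: [[0.965, 0.001, 0.262], [-0.262, 0.001, 0.965], [0.001, -1.0, 0.001]]
force: [-0.7, 2.7, 3.5]
gripper_width: 0.0514
```

```bash
python3 - <<'E'
from h import *
d=get_image('wrist');o=ctrl.get_obs();print(o['time_s'],o['tool_pos'],o['orientation'].round(4).tolist(),o['force'],o['gripper_width'])
a=np.radians(-15.218);R=np.array([[np.cos(a),-np.sin(a)],[np.sin(a),np.cos(a)]])
pf=lambda w:((w[:,:2]-[.58385,.01099])@R*1000).round(1)
print(pf(o['tool_pos'][None]))
g=cv2.cvtColor(d['color'],cv2.COLOR_RGB2GRAY).astype(float);gg=np.abs(np.gradient(cv2.GaussianBlur(g,(3,3),0),axis=1))
s=cv2.cvtColor(d['color'],cv2.COLOR_RGB2HSV)[...,1].astype(float)
for r in (10,50,100,150):
    x=np.where(cv2.GaussianBlur(s,(3,3),0)[r,230:400]>90)[0]+230
    e=[x[0]-.5,x[-1]+.5];l=210+np.argmax(gg[r,210:240]);m=390+np.argmax(gg[r,390:420])
    print(r,e,pf(wback(d,o,[[e[0],r],[e[1],r]],.036)).tolist(),l,m,pf(wback(d,o,[[l,r],[m,r]],.012)).tolist())
E
```

```text
8.0833 [ 0.53298532 -0.17589715  0.1992053 ] [[0.9651, 0.0012, 0.262], [-0.262, 0.001, 0.9651], [0.0009, -1.0, 0.0013]] [0.6984842  1.86365296 3.54912865] 0.05192256610009313
[[  -0.  -193.7]]
10 [np.float64(252.5), np.float64(379.5)] [[-26.2, -71.2], [27.3, -70.9]] 222 404 [[-46.8, -62.4], [45.3, -62.4]]
50 [np.float64(251.5), np.float64(379.5)] [[-26.5, -89.3], [27.2, -89.1]] 221 404 [[-47.1, -84.2], [45.1, -84.2]]
100 [np.float64(251.5), np.float64(378.5)] [[-26.7, -111.0], [27.1, -110.9]] 222 403 [[-47.0, -110.3], [45.0, -110.3]]
150 [np.float64(252.5), np.float64(376.5)] [[-27.0, -132.8], [27.0, -132.7]] 224 401 [[-47.2, -136.5], [45.2, -136.4]]
```

>>> {"method": "jog_arm", "body": {"rows": "1.4 10 0 0 0 0 40;4 19.5 0 0 0 0 40;6.7 29 0 0 0 0 40;9.3 38.9 0 0 0 0 40;11.9 48.5 0 0 0 0 40;14.5 58.2 0 0 0 0 40;14.5 58.2 0 0 0 0 40", "force": 80}}

```text
time_s: 8.67
tool_pos: [0.5476, -0.1175, 0.1993]
orientation: [[0.965, 0.0, 0.262], [-0.262, -0.003, 0.965], [0.001, -1.0, -0.003]]
force: [-1.9, -4.4, 5.6]
gripper_width: 0.0512
```

>>> {"method": "jog_arm", "body": {"rows": "2.6 9.7 0 0 0 0 40;5.2 19.3 0 0 0 0 40;7.9 29 0 0 0 0 40;10.5 38.6 0 0 0 0 40;13.1 48.3 0 0 0 0 40;15.2 56 0 0 0 0 40;17.1 62.7 0 0 0 0 40;17.1 62.7 0 0 0 0 40;17.1 62.7 0 0 0 0 40"}}

```text
time_s: 9.42
tool_pos: [0.5644, -0.0554, 0.1993]
orientation: [[0.965, 0.0, 0.263], [-0.263, -0.003, 0.965], [0.001, -1.0, -0.003]]
force: [-1.6, -4.7, 5.8]
gripper_width: 0.0515
```

```bash
python3 - <<'E'
from h import *
o=ctrl.get_obs();print(o['time_s'],o['tool_pos'],o['force'])
d=get_image('side')
a=np.radians(-15.218);R=np.array([[np.cos(a),-np.sin(a)],[np.sin(a),np.cos(a)]])
print(((o['tool_pos'][:2]-[.58385,.01099])@R*1000).round(1))
cv2.imwrite('pics/s5.png',cv2.resize(d['color'][150:310,230:430,::-1],None,fx=4,fy=3.75,interpolation=cv2.INTER_CUBIC))
E
```

```text
9.4167 [ 0.56444378 -0.05541206  0.19931897] [-1.62833685 -4.67181641  5.83670804]
[ -1.3 -69.2]
```

View pics/s5.png

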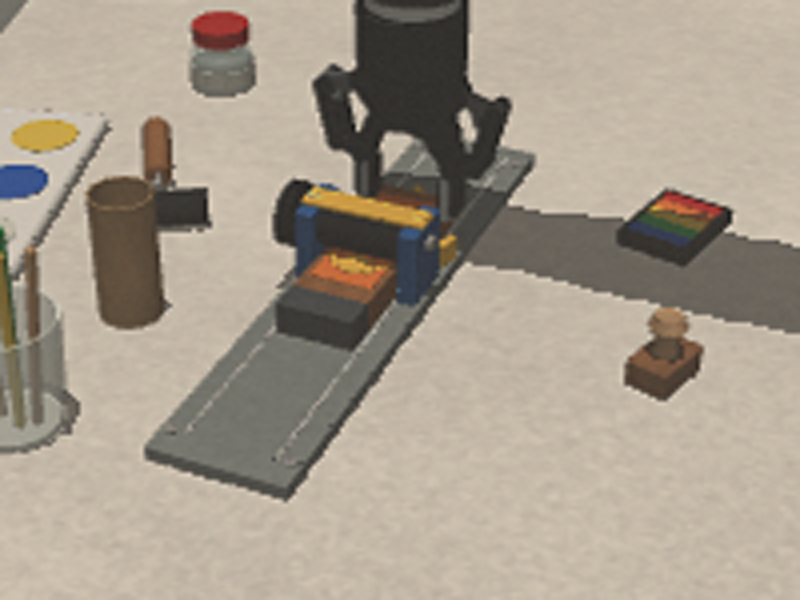

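The side view shows the steel end standing well out (around (325,310) in the crop), tail still in the gripper. I'll check the paper tube's clearance for the second grip while releasing and lifting.

>>> {"method": "jog_arm", "body": {"rows": "0 0 1 0 0 0 85;0 0 1 0 0 0 85;0 0 1 0 0 0 85;0 0 1 0 0 0 85;0 0 1 0 0 0 85;0 0 20 0 0 0 85;0 0 50 0 0 0 85;0 0 90 0 0 0 85;0 0 110 0 0 0 85;0 0 110 0 0 0 85"}}

```text
time_s: 10.3
tool_pos: [0.5661, -0.0557, 0.3156]
orientation: [[0.965, 0.011, 0.263], [-0.263, -0.002, 0.965], [0.012, -1.0, 0.001]]
force: [0.2, -0.8, 1.0]
gripper_width: 0.0848
```

```bash
python3 - <<'E'
from h import *
o=ctrl.get_obs();print(o['time_s'],o['tool_pos'],o['force'])
d=get_image('side')
a=np.radians(-15.218);R=np.array([[np.cos(a),-np.sin(a)],[np.sin(a),np.cos(a)]])
pf=lambda w:((w[:,:2]-[.58385,.01099])@R*1000).round(1)
px=np.array([[130,322],[125,187],[35,430],[150,455],[290,495]])/[4,3.75]+[230,150]
print('tube near base',pf(back(d,px[:1],0)),'tube top ctr',pf(back(d,px[1:2],.1)),'cup',pf(back(d,px[2:3],0)),'deck end',pf(back(d,px[3:],.012)))
n=np.array([[278,309],[350,322]])/[4,3.75]+[230,150];print('nose top',pf(back(d,n,.036)))
E
```

```text
10.3 [ 0.56608224 -0.05571924  0.31561177] [ 0.19186067 -0.80077432  0.97641795]
tube near base [[124.  102.9]] tube top ctr [[129.7  84.6]] cup [[117.4 225.8]] deck end [[ 34.6 230.4]
 [-55.1 230. ]]
nose top [[ 18.7  93.6]
 [-28.9  88.7]]
```

>>> {"method": "jog_arm", "body": {"rows": "9.3 34 0 0 0 0 85;18.6 68 0 0 0 0 85;28 103 0 0 0 0 85;37.3 137 0 0 0 0 85;37.3 137 0 0 0 0 85;37.3 137 0 0 0 0 85;37.3 137 0 0 0 0 85"}}

```text
time_s: 10.93
tool_pos: [0.601, 0.0815, 0.307]
orientation: [[0.965, -0.003, 0.262], [-0.262, -0.001, 0.965], [-0.003, -1.0, -0.001]]
force: [0.3, 0.5, -0.5]
gripper_width: 0.0846
```

```bash
python3 - <<'E'
from h import *
d=get_image('wrist');o=ctrl.get_obs();print(o['time_s'],o['tool_pos'],o['orientation'].round(3).tolist(),o['gripper_width'])
a=np.radians(-15.218);R=np.array([[np.cos(a),-np.sin(a)],[np.sin(a),np.cos(a)]])
pf=lambda w:((w[:,:2]-[.58385,.01099])@R*1000).round(1)
print('tcp',pf(o['tool_pos'][None]))
im=d['color'][:,:,::-1].copy()
M=np.array([[-28,85,36],[26,85,36],[26,61,36],[-28,61,36]])/1000
p=wproj(d,o,np.c_[M[:,:2]@R.T+[.58385,.01099],M[:,2]]);print(p.round());cv2.polylines(im,[p.round().astype(int)],True,(0,255,0),1)
cv2.imwrite('pics/w6.png',im)
E
```

```text
10.9833 [0.60103263 0.08086742 0.30737832] [[0.965, -0.002, 0.263], [-0.263, -0.001, 0.965], [-0.002, -1.0, -0.001]] 0.08533950676771535
tcp [[-1.8 71.9]]
[[282. 185.]
 [349. 185.]
 [348. 212.]
 [283. 212.]]
```

View pics/w6.png

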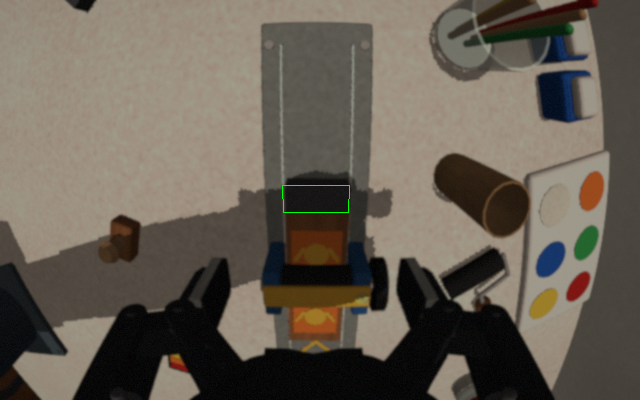

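The steel end lies at rows ~178–210, 5 mm or so further along than predicted, and is centred between the fingers. Shifting 4 mm on and descending.

>>> {"method": "jog_arm", "body": {"rows": "1.8 3.7 -35 0 0 0 85;1.8 3.7 -70 0 0 0 85;1.8 3.7 -95 0 0 0 85;1.8 3.7 -105 0 0 0 85;1.8 3.7 -108 0 0 0 85;1.8 3.7 -108 0 0 0 85;1.8 3.7 -108 0 0 0 40;1.8 3.7 -108 0 0 0 40;1.8 3.7 -108 0 0 0 40;1.8 3.7 -108 0 0 0 40;1.8 3.7 -108 0 0 0 40;1.8 3.7 -108 0 0 0 40", "force": 80}}

```text
time_s: 11.98
tool_pos: [0.6043, 0.0852, 0.2044]
orientation: [[0.965, 0.004, 0.263], [-0.263, -0.0, 0.965], [0.004, -1.0, 0.001]]
force: [-4.2, -1.4, 5.8]
gripper_width: 0.0493
```

>>> {"method": "jog_arm", "body": {"rows": "0 0 0 0 0 0 40;0 0 0 0 0 0 40;0 0 0 0 0 0 40"}}

```text
time_s: 12.23
tool_pos: [0.6043, 0.0852, 0.2044]
orientation: [[0.965, 0.004, 0.263], [-0.263, -0.0, 0.965], [0.004, -1.0, 0.001]]
force: [-2.4, 0.3, 5.2]
gripper_width: 0.0491
```

```bash
python3 - <<'E'
from h import *
d=get_image('wrist');o=ctrl.get_obs();print(o['time_s'],o['tool_pos'],o['force'],o['gripper_width'])
a=np.radians(-15.218);R=np.array([[np.cos(a),-np.sin(a)],[np.sin(a),np.cos(a)]])
print(((o['tool_pos'][:2]-[.58385,.01099])@R*1000).round(1))
cv2.imwrite('pics/w7.png',d['color'][:,:,::-1])
E
```

```text
12.2833 [0.60426933 0.08522469 0.20443557] [-2.24591822  0.26648892  6.36143501] 0.049364178042564495
[ 0.2 77. ]
```

View pics/w7.png

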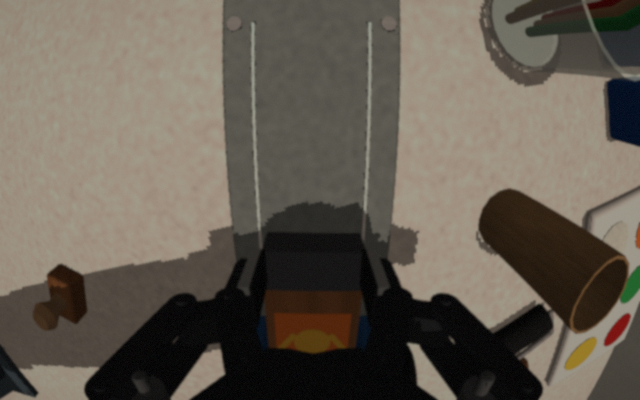

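The fingers hold the steel end (rows 233–290), nose free ahead and deck clear. Drawing it through.

>>> {"method": "jog_arm", "body": {"rows": "2 9.8 0 0 0 0 40;4.5 19.5 0 0 0 0 40;7.1 29.2 0 0 0 0 40;9.7 38.8 0 0 0 0 40;12.3 48.5 0 0 0 0 40;14.9 58.1 0 0 0 0 40;14.9 58.1 0 0 0 0 40"}}

```text
time_s: 12.87
tool_pos: [0.6194, 0.1423, 0.2044]
orientation: [[0.965, 0.004, 0.263], [-0.263, -0.006, 0.965], [0.006, -1.0, -0.005]]
force: [-1.4, -6.1, 6.4]
gripper_width: 0.0492
```

>>> {"method": "jog_arm", "body": {"rows": "2.6 9.7 0 0 0 0 40;5.2 19.3 0 0 0 0 40;7.9 29 0 0 0 0 40;10.5 38.6 0 0 0 0 40;13.1 48.3 0 0 0 0 40;15.2 56 0 0 0 0 40;15.2 56 0 0 0 0 40;15.2 56 0 0 0 0 40"}}

```text
time_s: 13.53
tool_pos: [0.635, 0.1998, 0.2045]
orientation: [[0.965, 0.006, 0.262], [-0.262, 0.001, 0.965], [0.006, -1.0, 0.003]]
force: [0.2, -0.2, 4.2]
gripper_width: 0.0492
```

```bash
python3 - <<'E'
from h import *
d=get_image('side');o=ctrl.get_obs();print(o['time_s'],o['tool_pos'],o['force'],o['gripper_width'])
a=np.radians(-15.218);R=np.array([[np.cos(a),-np.sin(a)],[np.sin(a),np.cos(a)]])
print(((o['tool_pos'][:2]-[.58385,.01099])@R*1000).round(1))
cv2.imwrite('pics/s8.png',cv2.resize(d['color'][150:310,230:430,::-1],None,fx=4,fy=3.75,interpolation=cv2.INTER_CUBIC))
E
```

```text
13.5833 [0.6349654  0.19979969 0.20446823] [0.25513682 0.34603509 5.75629363] 0.049104692612571145
[ -0.2 195.6]
```

View pics/s8.png

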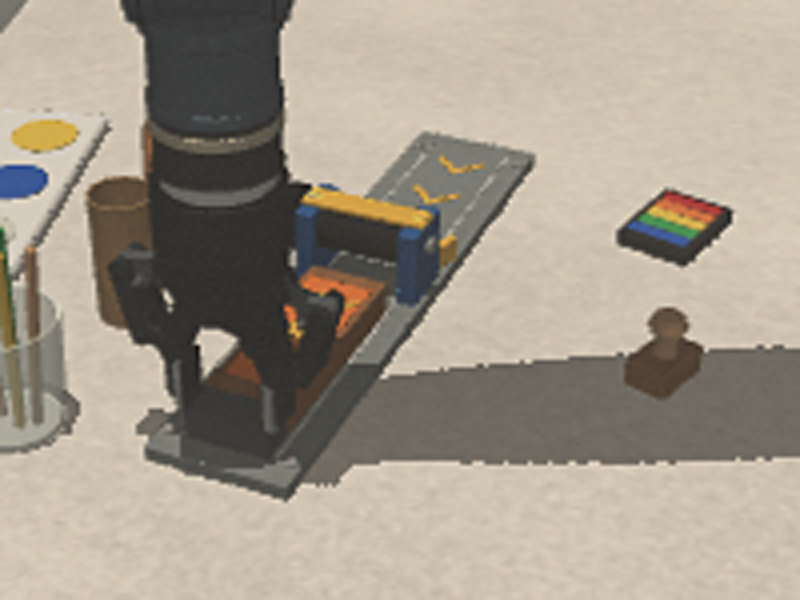

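The tail is clear of the frame, with daylight and dashes visible under the roller. Letting go, rising and checking.

>>> {"method": "jog_arm", "body": {"rows": "0 0 1 0 0 0 85;0 0 1 0 0 0 85;0 0 1 0 0 0 85;0 0 1 0 0 0 85;0 0 1 0 0 0 85;0 0 20 0 0 0 85;0 0 50 0 0 0 85;0 0 90 0 0 0 85;0 0 130 0 0 0 85;-40 -20 150 0 0 0 85;-80 -30 150 0 0 0 85;-80 -30 150 0 0 0 85"}}

```text
time_s: 14.58
tool_pos: [0.5481, 0.1681, 0.35]
orientation: [[0.965, -0.008, 0.263], [-0.263, -0.002, 0.965], [-0.007, -1.0, -0.004]]
force: [-0.8, 0.9, -1.3]
gripper_width: 0.0854
```

```bash
python3 - <<'E'
from h import *
o=ctrl.get_obs();d=get_image('side');w=get_image('wrist');print(o['time_s'],o['tool_pos'],o['force'],o['gripper_width'])
a=cv2.resize(d['color'][150:400,180:430,::-1],(500,500),interpolation=cv2.INTER_CUBIC)
cv2.imwrite('pics/s9.png',a);cv2.imwrite('pics/w9.png',w['color'][:,:,::-1])
E
```

```text
14.5833 [0.54807893 0.1680703  0.34997255] [-0.75188982  0.93651677 -1.27645935] 0.08540213989587266
```

View pics/s9.png

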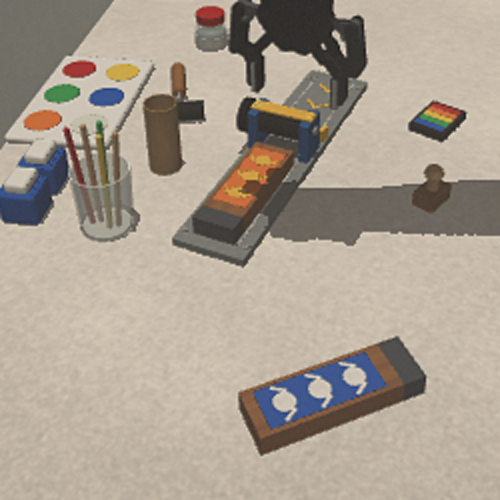

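The side view shows the orange sled flat and in line on the delivery side, released, with the blue sled and the bystanders untouched. Next, a numeric check of the tail's clearance, without another picture.

```bash
python3 - <<'E'
from h import *
o=ctrl.get_obs()
a=np.radians(-15.218);R=np.array([[np.cos(a),-np.sin(a)],[np.sin(a),np.cos(a)]]);O=[.58385,.01099]
pf=lambda w:(w[:,:2]-O)@R*1000
for n in('wrist','top'):
    d=get_image(n);hsv=cv2.cvtColor(d['color'],cv2.COLOR_RGB2HSV)
    B=wback if n=='wrist' else None
    yy,xx=np.mgrid[0:400,0:640];P=np.c_[xx.ravel(),yy.ravel()]
    f=lambda z:pf(wback(d,o,P+1e-6,z) if n=='wrist' else back(d,P,z)).reshape(400,640,2)
    q=f(.036)
    H=hsv[...,0].astype(int)
    wood=(hsv[...,1]>110)&(H<17)&(abs(q[...,0])<40)&(q[...,1]>0)&(q[...,1]<230)
    k,l,s,c=cv2.connectedComponentsWithStats(wood.astype(np.uint8))
    if k<2: print(n,'none');continue
    m=l==1+np.argmax(s[1:,4]);p=q[m];print(n,m.sum(),'y',np.percentile(p[:,1],[0,1,50,99,100]).round(1),'x',np.percentile(p[:,0],[1,50,99]).round(1))
    r=cv2.minAreaRect(p.astype(np.float32));print(r)
E
```

```text
wrist 5778 y [ 33.2  36.  119.8 179.4 181.2] x [-30.8  -5.8  24.5]
((-3.498373031616211, 107.21343994140625), (147.27626037597656, 56.7691650390625), 89.16809844970703)
top 762 y [ 31.8  33.1 105.  177.6 180.5] x [-28.5  -3.5  25.4]
((-1.8858585357666016, 106.04443359375), (148.9210205078125, 55.2476806640625), 89.59562683105469)
```

```bash
python3 -c "
from cell import job
print(job.finish_job())"
```

```text
the job is handed in; nothing more can be done
None
```

The orange sled has gone under the roller, steel end first. It now lies released on the delivery side of the grey deck, and the job is handed in at about 15 s of the 72 s allowed.

**What I did:** I set the sled flat on the feed side, took it near the tail and pushed until the steel end stood about 65 mm out of the press. I then let go, took the steel end and drew the sled through in one straight pull. Every force reading I took stayed under about 10 N.

**Last checks:**
- **Clearance:** the wrist and top cameras agree that the tail is at about y = +33 to +34 mm in the press frame. That is about 12 mm beyond the frame's end at +22.
- **Position:** the nose comes out at about +204 mm, short of the deck end at +220. The sled is within 1° of in line and 2–3.5 mm off the deck's centre line.
- **Rest of the scene:** the side view shows the sled lying flat, the gripper clear of it, and the blue sled and the other things apparently where they were.

**Did not work or disagreed:**
- The final wrist picture could not be viewed because the picture limit was reached, so I checked that one by numbers only.
- Coarse readings from the side view were 5–10 mm off the other cameras, so I did not rely on them.
- When the gripper closed, the arm rose about 4–5 mm and pressed down with about 6 N. It did no visible harm.

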